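Rock the heating block out of the dry bath

ROBOT

A 7-joint arm with a two-finger parallel gripper is mounted at the origin on the work surface. World frame = base frame: x ahead of the robot, y to its left, z up, the work surface at z = 0. Lengths are in m, angles in degrees, forces in N, time in s.
With the tool pointing down it reaches from about 0.425 to 0.875 m from the base axis. Payload 8.4 kg.
Tool frame: the origin (TCP) lies at the very end of the fingers, on their centre line; the grasp point (between the pads) lies 19 mm behind it; z points along the fingers, y is the direction in which the jaws open and shut (so a half turn about z gives the same grasp; the last joint's range is limited). The gripper opens to 85 mm and grips with 20 to 120 N. Pads are 22 mm wide; open, the fingers measure 114 mm over their backs; the gripper's body (76 mm by 85 mm) begins 54 mm behind the grasp point. The pads swing forward as they close: fully open they stand 13 mm farther back than shut.
Start: joints at [-72.663, 19.091, 2.286, 83.961, -0.768, 76.965, -3.352], TCP at [0.254, 0.598, 0.231] pointing down, gripper open.
Joint ranges: [-147.57, 147.57], [-21.85, 119.76], [-74.77, 79.35], [14.55, 137.4], [-85.83, 265.84], [4.83, 119.75], [-152.11, 152.11]. Speed limits (degrees/s): [127.2, 127.2, 159.86, 159.86, 180, 180, 180].

INTERFACE

Orientations are given as [roll, pitch, yaw] about the fixed x, y, z axes, in that order (R = Rz(yaw) Ry(pitch) Rx(roll)).
In Python, from bench import manip gives the robot as it stands.
- The arm moves only by the tool drive_tool, never from a script. Its argument "increments" is one flat list of numbers, 7 for each row, row after row: the turn, a rotation vector about the tool's x, y, z each as a share of 0.12 rad, from -1 to 1, then the shift along the tool's x, y, z each as a share of 0.03 m, from -1 to 1, then the opening, from -1 (shut) to 1 (fully open), so that 0 is half open. A call has 1 to 20 rows; each row shifts and turns the commanded pose from where the row before left it, along the tool's axes as they then stand; what a row does not reach is not made up. A row lasts 1/12 s, in which the tool goes at most 41.7 mm and 7.16 degrees, less where a joint would pass 70% of its speed; a pose out of reach is approached as far as the arm can. A call with a number of a shift or a turn outside -1 to 1 is refused whole. A call with a gripper value outside its range is refused whole. The fingers move at their own pace and stop on an object; "force" is the grip in N (left out, the last holds). Time passes only in rows, so rows that do not move let the fingers close. It gives the time, the measured TCP pose, the force and the opening at its end, in the units of the state.
- manip.observe(): the state, without advancing time (a new reading comes with each control period).
- manip.get_image(name): name is "scene" or "side" or "wrist"; returns the picture (400x640x3 uint8, red, green, blue); there is no depth.
- manip.calibration(name): a dict with "vertical_fov" (degrees; the focal length in pixels is half the picture's height over the tangent of half this angle, whatever the lens; pixels are square), "cx", "cy" (the principal point, pixels), "xyz" and "attitude" of the camera in the world; the wrist camera has in their place "mount" (4x4, takes a point from camera to tool coordinates, whose origin is the TCP and whose axes are the flange's). Camera axes: x right, y down, z forward; pixel columns grow to the right and rows downward; lengths in m; the calibration is good to about 2 mm. A picture is of the moment at which its call begins: read the wrist's pose just before it. calibration takes no time and is no camera call.
- manip.job_done(): hands the job in, once; it reports no verdict.
The state is a dict: "time_s": time; "joint_pos": joint angles; "joint_velocities": joint speeds; "tau": joint torques, N m; "tcp_pos": TCP position; "tcp_rot": TCP orientation; "wrist_force": force on the tool from outside, world axes, zero at the start; "ft_torque": the same for the moment, N m; "finger_gap": finger opening in m.
Only numpy, scipy, OpenCV 4.12 (cv2) and the standard library are available. Lean on these libraries where they do the work, as an engineer would, in place of code of your own. Each camera call takes 0.05 s, during which the arm holds its last target. There are 200 camera calls.

TASK

Unlock the heating block of the bench-top dry bath by sliding the lock grip all the way to its far end stop. Then take the block by its handle and rock it out of its two spring clips one side after the other: first tip up the side towards which the lock slid until that clip lets go while the opposite side is still held, then rock it clearly over the other way so that the opposite side stands higher and its clip lets go too. Finish holding the block level in the gripper, just clear above its well (a finger or two above the rim), without putting it down or letting go, and leave the glassware alone.

Things in the scene. Friction and masses are not known exactly. Their poses are not given: they have to be found in the camera images.
- bath: White dry-bath heater fixed to the bench; flat top (rim) 70 mm above it. Origin on the bench under the well's centre; x -105 (front, lock side) to +66 mm, y +-85. Well 63 (x) by 86 (y) mm, 10 deep. On the rim at y = +-60: grey clip housings 46 by 12 by 17 mm high; their steel spring noses reach in to the block. Lock track along y at x = -72, 10 mm high stops at y = -33 and +75.
- well (a point): Centre of the well at rim height (70 mm above the bench).
- lock (a joint): Lock slide on the rim, 0 (locked) to 0.045 m (end stop, unlocked); grows towards the bath's +y. Friction about 2 N, no spring, stays where left. Starts at 0 to 0.006. When locked, its steel tongue lies over the tab on the front of the block and keeps the block down.
- lock_grip (a point): In the grey lock grip, moving with it: an upright block 22 mm (bath x) by 18 mm (bath y), its top 45 mm above the rim; this point is on its middle line, 15 mm below its top. A steel tongue 18 mm wide reaches from it towards the block (39 mm from the middle line, 13 to 20 mm above the rim).
- clip_a (a joint): Spring clip on the bath's +y side: 0 at rest, grows outward (m) as the block's rib forces it, about 0.0027 as the rib passes. Preloaded to 10 N, 2 N more per mm; letting one side out takes about 12 to 16 N upward at that side of the block.
- clip_b (a joint): The same clip on the bath's -y side.
- block_handle (a point): Middle of the grey handle on the aluminium heating block: 44 mm (x) by 24 mm (y) by 40 mm high, standing on the middle of the block's top. The point is 22 mm above the block's top, 18 mm below the handle's top, 118 mm above the bench when seated. Axes are the block's; seated they agree with the bath's (z up, y towards clip_a).
- block_base (a point): Centre of the block's underside. Block 60 (x) by 80 (y) by 36 mm high, about 0.4 kg, loose, seated with its underside 10 mm below the rim; a tab 20 mm wide stands out 19 mm from its front. A round rib 44 mm long stands out 3 mm along its +y and its -y side, under the clip noses: a side is past its clip once it has risen about 7 mm from its seat.
- edge_a (a point): On the block's +y side (towards which the lock slides), at the rib: 40 mm from the middle, 11 mm above the block's underside; 71 mm above the bench when seated.
- edge_b (a point): The same on the block's -y side.
- beaker: Glass beaker, 84 mm wide, 115 mm high, bystander; origin at its underside.
- flask: Conical flask, 84 mm wide, 130 mm high, bystander; origin at its underside.
- bottle: Amber bottle, 70 mm wide, 150 mm high, bystander; origin at its underside.
Mind the look-alikes: they are no part of the job. What is shaped like the part that bears block_handle but blue is not meant.

How it is judged:
By the outcome, as a careful person would: the job done as asked, in the order asked, and still so for the second after the job is handed in, while the arm keeps its last pose, push and grip.
It also fails if it takes over 58 s, if anything falls off the work surface, if the arm or the gripper's body presses on something with over 40 N, if the wrist force passes 120 N, or if a joint passes its speed limit or range.

## Working session

There is one attempt and no reset: what is moved stays moved. The work goes in short steps, Python scripts to look and compute and a tool call to move; the robot and the scene stay as the last step left them, time stands still between calls to the robot, and variables do not carry over. Pictures are saved under pics/ and viewed, about 8 in all and at most 12, crops included, and the job is handed in when it is done.

Besides the shell and the picture viewer there is one more tool, called after "Call:" as a command line: name --argument value ..., lists and objects as JSON in quotes. drive_tool: Moves the arm, as the interface text tells. Its arguments: {"type":"object","properties":{"increments":{"type":"array"},"force":{"type":"number"}},"required":["increments"]}

```bash
mkdir -p pics; ls; python3 - <<'E'
from bench import manip
import cv2
print(manip.observe())
for n in ("scene","side","wrist"):
    print(n,manip.calibration(n))
for n in ("scene","side"):
    cv2.imwrite(f"pics/{n}0.png",manip.get_image(n)[:,:,::-1])
E
```

```text
pics
{'time_s': 0.0, 'joint_pos': array([-72.66295907,  19.13211678,   2.28375939,  84.01199346,
        -0.76784274,  76.96416032,  -3.35338372]), 'joint_velocities': array([-0.00305901,  0.02560778, -0.0531929 ,  0.06916954,  0.08097182,
        0.08376886, -0.02756549]), 'tau': array([-4.23760021e-04, -6.58546686e+01,  1.36507317e+00, -4.05577254e+01,
        1.66909047e-02,  1.25195031e-02, -2.93540074e-05]), 'tcp_pos': array([0.25403167, 0.59780882, 0.23040903]), 'tcp_rot': array([-1.79907153e+02,  5.98943170e-03,  1.56977421e+02]), 'wrist_force': array([ 0.12271714, -0.08999917, -0.19948131]), 'ft_torque': array([ 0.04470353, -0.00497808, -0.05539501]), 'finger_gap': 0.08534416923617924}
scene {'vertical_fov': 54.244534240390905, 'cx': 315.2869983185753, 'cy': 202.9310191097831, 'xyz': array([1.34411642, 0.19624551, 1.02822498]), 'attitude': array([-141.53789446,   -0.62029374,  106.91068476])}
side {'vertical_fov': 45.919366325764095, 'cx': 311.6530872204974, 'cy': 199.9496196792845, 'xyz': array([ 0.17171169, -0.74901744,  0.91719517]), 'attitude': array([-132.28145416,   -0.61684703,  -31.87493861])}
wrist {'vertical_fov': 70.32021654619723, 'cx': 314.8603449472485, 'cy': 196.3611131583889, 'mount': array([[ 6.42623512e-04, -9.55900406e-01, -2.93690315e-01,
         7.44481115e-02],
       [ 9.99999705e-01,  4.90841790e-04,  5.90511323e-04,
        -4.24174029e-04],
       [-4.20314534e-04, -2.93690608e-01,  9.55900440e-01,
        -1.42062935e-01],
       [ 0.00000000e+00,  0.00000000e+00,  0.00000000e+00,
         1.00000000e+00]])}
```

View pics/scene0.png

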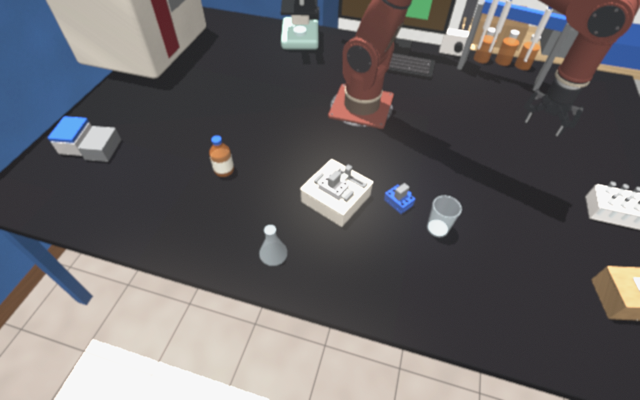

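View pics/side0.png

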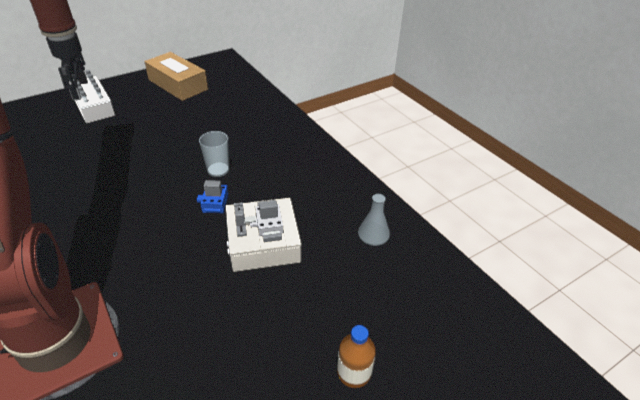

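The scene picture shows the white bath at about (337,190), with the grey handle at about (346,172). The blue look-alike is at (400,197), the beaker at (443,217), the flask at (272,247) and the bottle at (221,158). In the side picture the bath is at (263,235). Next I'll enlarge both views to confirm the target and pick points.

```bash
cat > h.py <<'E'
import numpy as np, cv2
from scipy.spatial.transform import Rotation as R
from bench import manip
def cam(n, st=None):
    c=manip.calibration(n); f=200/np.tan(np.radians(c['vertical_fov']/2))
    K=np.array([[f,0,c['cx']],[0,f,c['cy']],[0,0,1]])
    if 'mount' in c:
        Rt=R.from_euler('xyz',st['tcp_rot'],degrees=True).as_matrix(); M=c['mount']
        return K,Rt@M[:3,:3],Rt@M[:3,3]+st['tcp_pos']
    return K,R.from_euler('xyz',c['attitude'],degrees=True).as_matrix(),c['xyz']
def onz(C,px,z):
    K,Rc,o=C; d=Rc@np.linalg.solve(K,[*px,1]); return o+d*(z-o[2])/d[2]
def proj(C,P):
    K,Rc,o=C; q=(np.atleast_2d(P)-o)@Rc@K.T; return q[:,:2]/q[:,2:]
E
python3 - <<'E'
from h import *
s=cv2.imread('pics/scene0.png')[145:240,285:425]; d=cv2.imread('pics/side0.png')[170:280,190:320]
a=cv2.resize(s,None,fx=5.5,fy=5.5,interpolation=2); cv2.imwrite('pics/c1.png',a)
b=cv2.resize(d,None,fx=5.4,fy=5.4,interpolation=2); cv2.imwrite('pics/c2.png',b)
print(onz(cam('scene'),(337,183),.07),onz(cam('side'),(262,225),.07))
E
```

```text
[0.51194166 0.02828638 0.07      ] [0.51509025 0.02254069 0.07      ]
```

View pics/c1.png

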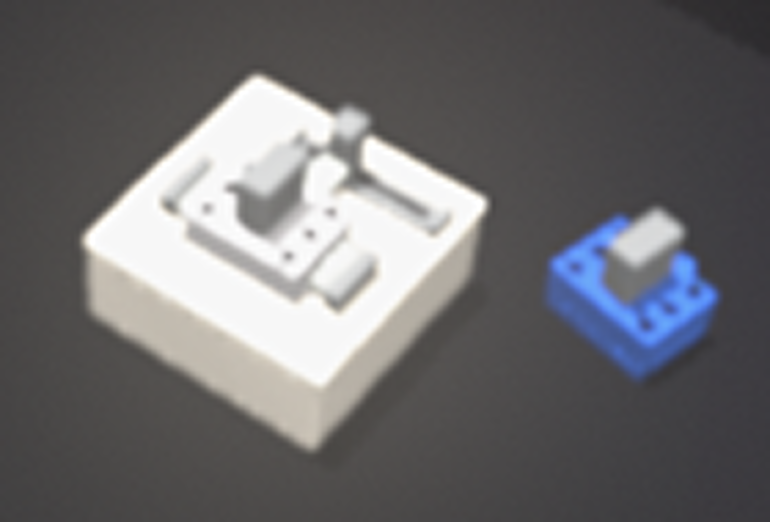

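View pics/c2.png

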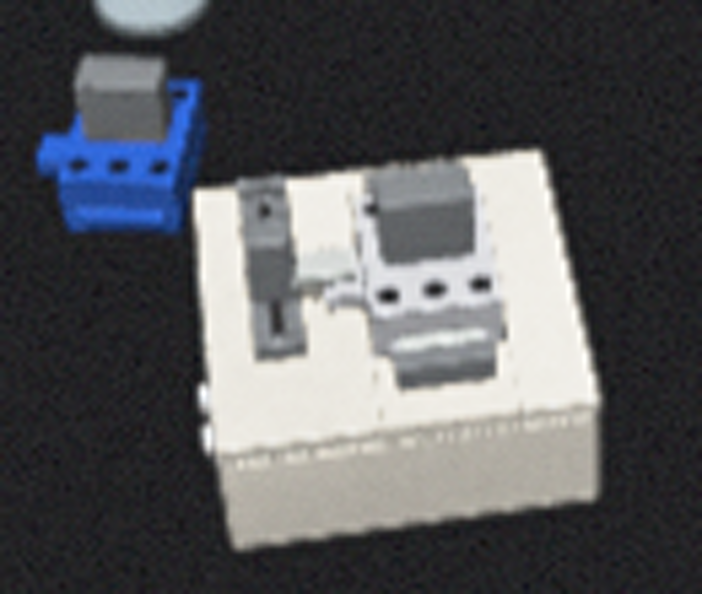

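Two things have this shape. The grey handle on the aluminium block sits inside the white bath, at c1 (275,180) and c2 (425,210). The other handle is on the blue block beside it, at c1 (645,250) and c2 (120,95). The one meant is in the bath, because it is aluminium between clips with the lock tongue over its tab. Next I'll fit the bath pose from its top corners in both views.

```bash
python3 - <<'E'
from h import *
from scipy.optimize import least_squares
B=np.array([[-105,-85,70],[-105,85,70],[66,85,70],[66,-85,70]])/1e3
s=np.array([[257,74],[487,203],[322,388],[84,240]])/5.5+[285,145]-.41
d=np.array([[218,455],[193,188],[542,150],[600,405]])/5.4+[190,170]-.41
S,D=cam('scene'),cam('side')
def W(p,P): 
    c,n=np.cos(p[2]),np.sin(p[2]); return np.c_[p[0]+c*P[:,0]-n*P[:,1],p[1]+n*P[:,0]+c*P[:,1],P[:,2]]
for w in((1,1),(1,0),(0,1)):
    r=least_squares(lambda p:np.r_[w[0]*(proj(S,W(p,B))-s).ravel(),w[1]*(proj(D,W(p,B))-d).ravel()],[.51,.025,0])
    print(r.x[:2],np.degrees(r.x[2]),np.round(r.fun,1))
    if w==(1,1): p=r.x
# grip top centre
g1=onz(S,np.array([352,120])/5.5+[285,145],.115);g2=onz(D,np.array([268,243])/5.4+[190,170],.115)
h1=onz(S,np.array([277,165])/5.5+[285,145],.136);h2=onz(D,np.array([425,185])/5.4+[190,170],.136)
c,n=np.cos(p[2]),np.sin(p[2])
for g in(g1,g2,h1,h2):
    q=g[:2]-p[:2]; print(g,'bath',c*q[0]+n*q[1],-n*q[0]+c*q[1])
E
```

```text
[0.53574186 0.02141694] -21.022159985296536 [-0.1  0.  -0.3 -0.5 -0.5 -1.5 -0.1 -0.7 -0.2 -1.   0.4  0.4  0.1 -0.3
  0.2 -1.3]
[0.53846594 0.02304661] -20.835514780250726 [ 0.   0.7 -0.1  0.1 -0.1 -0.7  0.1  0.1  0.  -0.   0.  -0.   0.  -0.
  0.  -0. ]
[0.53445777 0.01962853] -21.143316931565458 [-0.  -0.  -0.  -0.  -0.  -0.  -0.  -0.  -0.4 -0.4  0.3  0.9  0.1  0.3
  0.1 -0.6]
[0.47214291 0.05523191 0.115     ] bath -0.07149632804130952 0.008749514945901947
[0.46615162 0.04019672 0.115     ] bath -0.07169528346077783 -0.007434209855275702
[0.53888997 0.02651414 0.136     ] bath 0.0011100594206555066 0.005887254862945857
[0.53495477 0.01699494 0.136     ] bath 0.0008515978992147049 -0.00441003478044075
```

The bath is at about (0.536, 0.021) with yaw about -21°. The two views differ by about 4 mm, so I'll refine it from the wrist camera. The heights and sizes agree with the task text. I'll move above the bath, clear of the glassware at about 0.26 m.

Call:
drive_tool --increments '[0,0,0,0,0,-0.5,1,0,0,0,-0.4,-0.35,-0.5,1,0,0,-0.29,-0.74,-0.7,0,1,0,0,0,-0.74,-0.7,0,1,0,0,0,-0.74,-0.7,0,1,0,0,0,-0.74,-0.7,0,1,0,0,0,-0.74,-0.7,0,1,0,0,0,-0.74,-0.7,0,1,0,0,0,-0.74,-0.7,0,1,0,0,0,-0.74,-0.7,0,1,0,0,0,-0.74,-0.7,0,1,0,0,0,-0.74,-0.7,0,1,0,0,0,-0.74,-0.7,0,1,0,0,0,-0.74,-0.7,0,1,0,0,0,-0.74,-0.7,0,1,0,0,0,-0.74,-0.7,0,1,0,0,0,-0.74,-0.7,0,1,0,0,0,-0.74,-0.7,0,1,0,0,0,-0.74,-0.7,0,1,0,0,0,-0.74,-0.7,0,1]'

```text
time_s: 1.77
tcp_pos: [0.4977, 0.0857, 0.2612]
tcp_rot: [-180.0, -0.0, 159.0]
wrist_force: [0.5, 0.5, -0.1]
finger_gap: 0.0855
```

Call:
drive_tool --increments '[0,0,0,-0.7,-0.7,0,1,0,0,0,-0.4,-0.35,0,1,0,0,0,0,0,0,1,0,0,0,0,0,0,1,0,0,0,0,0,0,1,0,0,0,0,0,0,1]'

```text
time_s: 2.27
tcp_pos: [0.5166, 0.0473, 0.2611]
tcp_rot: [180.0, -0.0, 159.1]
wrist_force: [-0.2, 0.4, 0.1]
finger_gap: 0.0856
```

```bash
python3 - <<'E'
from h import *
st=manip.observe(); im=manip.get_image('wrist')[:,:,::-1]; cv2.imwrite('pics/w1.png',im)
print(st['time_s'],st['tcp_pos'],st['tcp_rot'],st['joint_pos'],st['joint_velocities'].max())
np.save('st1.npy',np.r_[st['tcp_pos'],st['tcp_rot']])
E
```

```text
2.2667 [0.5165563  0.0473065  0.26113865] [ 1.79997791e+02 -3.23656647e-02  1.59083912e+02] [-39.04165621   2.17535293  30.03551104 100.74868511  -1.13404235
  77.39719084  60.30785587] 0.2127989594512227
```

View pics/w1.png

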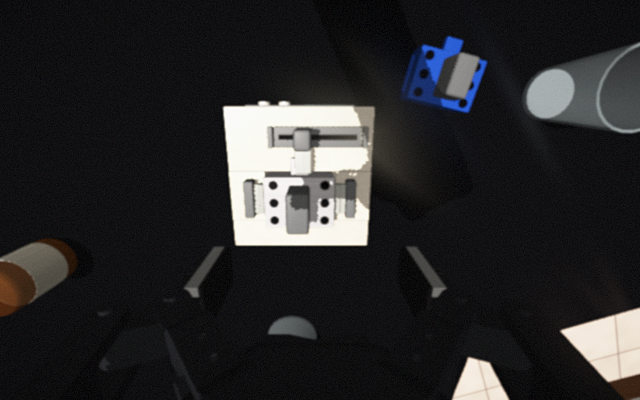

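The wrist view shows the bath rim corners at about (224,107), (375,107), (368,245) and (236,245). The lock grip top is at about (302,136) and the handle top at about (298,197). The blue decoy is at (445,75), the beaker at (550,95) and the bottle at the left. I'll fit the bath again with this view.

```bash
python3 - <<'E'
from h import *
from scipy.optimize import least_squares
v=np.load('st1.npy'); C=cam('wrist',dict(tcp_pos=v[:3],tcp_rot=v[3:]))
B=np.array([[-105,-85,70],[-105,85,70],[66,85,70],[66,-85,70]])/1e3
g=cv2.cvtColor(cv2.imread('pics/w1.png'),6)
s=np.array([[224,107],[375,107],[368,245],[236,245.]])
def W(p,P): 
    c,n=np.cos(p[2]),np.sin(p[2]); return np.c_[p[0]+c*P[:,0]-n*P[:,1],p[1]+n*P[:,0]+c*P[:,1],P[:,2]]
r=least_squares(lambda p:(proj(C,W(p,B))-s).ravel(),[.536,.0215,-.36]);p=r.x
print(p[:2],np.degrees(p[2]),np.round(r.fun,1))
c,n=np.cos(p[2]),np.sin(p[2])
for u,z in(((302,136),.115),((298,197),.136),((302,132),.115)):
    q=onz(C,u,z)[:2]-p[:2]; print(u,c*q[0]+n*q[1],-n*q[0]+c*q[1])
P=np.array([[-72,0,115],[-83,-9,115],[-61,9,115],[0,0,136],[-22,-12,136],[22,12,136]])/1e3
print(proj(C,W(p,P)).round())
im=cv2.imread('pics/w1.png')
for q in proj(C,W(p,np.r_[P,B])): cv2.circle(im,tuple(np.int32(q*8)),6,(0,0,255),-1,16,3)
cv2.imwrite('pics/w1c.png',cv2.resize(im[90:260,210:390],None,fx=3.5,fy=3.5,interpolation=0))
E
```

```text
[0.53660579 0.02128659] -20.792504724696325 [-0.3 -0.   0.5 -0.3 -0.5  0.1  0.3  0.3]
(302, 136) -0.07693345341471733 0.004194874943000287
(298, 197) -0.01978647216838174 0.00030820758517915124
(302, 132) -0.08083285830203508 0.004252561867825071
[[298. 141.]
 [289. 130.]
 [307. 152.]
 [298. 216.]
 [285. 195.]
 [310. 236.]]
```

View pics/w1c.png

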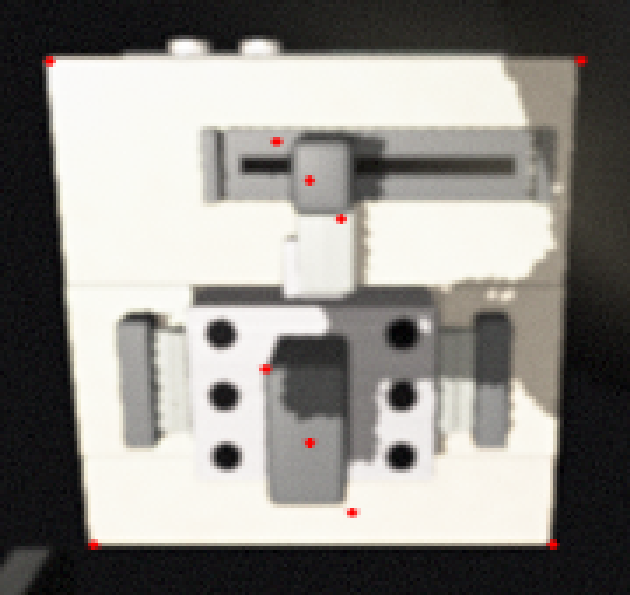

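The fit is good to about 0.5 px, giving the well at (0.5366, 0.0213) and yaw -20.8°. The grip is at bath y of about +4 mm, and the handle is centred. Next I'll grasp the lock grip with the jaws along bath y.

Call:
drive_tool --increments '[0,0,-0.02,0.49,-0.147,0,1,0,0,0,0.49,-0.147,0,1,0,0,0,0.49,-0.147,0.3,1,0,0,0,0,0,0.8,1,0,0,0,0,0,0.8,1,0,0,0,0,0,0.8,1,0,0,0,0,0,0.8,1,0,0,0,0,0,0.8,1,0,0,0,0,0,0.8,1,0,0,0,0,0,0.5,1,0,0,0,0,0,0.23,1,0,0,0,0,0,0,1,0,0,0,0,0,0,1]'

```text
time_s: 3.4
tcp_pos: [0.4713, 0.0498, 0.0869]
tcp_rot: [180.0, 0.0, 159.1]
wrist_force: [-0.3, -0.1, 0.6]
finger_gap: 0.0856
```

Call:
drive_tool --increments '[0,0,0,0,0,0,-1,0,0,0,0,0,0,-1,0,0,0,0,0,0,-1,0,0,0,0,0,0,-1,0,0,0,0,0,0,-1,0,0,0,0,0,0,-1,0,0,0,0,0,0,-1,0,0,0,0,0,0,-1]' --force 30

```text
time_s: 4.07
tcp_pos: [0.4713, 0.0494, 0.0868]
tcp_rot: [180.0, 0.0, 159.1]
wrist_force: [-1.9, 0.8, 7.0]
finger_gap: 0.0173
```

The gap of 17 mm matches the 18 mm grip. Now I'll slide it.

Call:
drive_tool --increments '[0,0,0,0,0.15,0,-1,0,0,0,0,0.2,0,-1,0,0,0,0,0.2,0,-1,0,0,0,0,0.2,0,-1,0,0,0,0,0.2,0,-1,0,0,0,0,0.2,0,-1,0,0,0,0,0.1,0,-1,0,0,0,0,0,0,-1]'

```text
time_s: 4.73
tcp_pos: [0.485, 0.0852, 0.0868]
tcp_rot: [180.0, 0.0, 159.1]
wrist_force: [-1.2, 3.1, 3.7]
finger_gap: 0.0176
```

Call:
drive_tool --increments '[0,0,0,0,0.05,0,-1,0,0,0,0,0.05,0,-1,0,0,0,0,0.05,0,-1,0,0,0,0,0,0,-1,0,0,0,0,0,0,-1]'

```text
time_s: 5.15
tcp_pos: [0.486, 0.0878, 0.0867]
tcp_rot: [-180.0, -0.0, 159.1]
wrist_force: [-4.0, -3.0, 9.0]
finger_gap: 0.0175
```

Call:
drive_tool --increments '[0,0,0,0,0.07,0,-1,0,0,0,0,0.07,0,-1,0,0,0,0,0,0,-1,0,0,0,0,0,0,-1]'

```text
time_s: 5.48
tcp_pos: [0.4861, 0.0881, 0.0867]
tcp_rot: [-179.7, -0.1, 158.9]
wrist_force: [-12.4, -16.8, 20.6]
finger_gap: 0.0171
```

The force climbed to 21 N with almost no travel, so the grip is at its end stop after about 41 mm. I'll release and rise.

Call:
drive_tool --increments '[0,0,0,0,-0.05,0,-0.3,0,0,0,0,0,0,0,0,0,0,0,0,0,0.5,0,0,0,0,0,0,1,0,0,0,0,0,0,1,0,0,0,0,0,-0.5,1,0,0,0,0,0,-0.8,1,0,0,0,0,0,-0.8,1,0,0,0,0,0,-0.8,1,0,0,0,0,0,-0.8,1,0,0,0,0,0,-0.8,1,0,0,0,0,0,-0.3,1,0,0,0,0,0,0,1,0,0,0,0,0,0,1]'

```text
time_s: 6.65
tcp_pos: [0.487, 0.0913, 0.2299]
tcp_rot: [180.0, -0.0, 159.1]
wrist_force: [-0.6, 0.1, -0.7]
finger_gap: 0.0855
```

```bash
python3 - <<'E'
from h import *
st=manip.observe(); im=manip.get_image('wrist')[:,:,::-1].copy(); cv2.imwrite('pics/w2.png',im)
print(st['tcp_pos'],st['tcp_rot'],st['wrist_force'])
C=cam('wrist',st); a=np.radians(-20.8);c,n=np.cos(a),np.sin(a)
P=np.array([[-72,45,115],[-83,36,115],[-61,54,115],[-22,-12,136],[22,12,136],[22,-12,136],[-22,12,136],[-105,-85,70],[-105,85,70],[66,85,70],[66,-85,70]])/1e3
Wd=np.c_[.5366+c*P[:,0]-n*P[:,1],.0213+n*P[:,0]+c*P[:,1],P[:,2]]
for q in proj(C,Wd): print(q.round()); cv2.circle(im,tuple(np.int32(q)),2,(0,0,255),-1)
cv2.imwrite('pics/w2a.png',im)
q=st['tcp_pos'][:2]-[.5366,.0213]; print('tcp in bath',c*q[0]+n*q[1],-n*q[0]+c*q[1])
E
```

```text
[0.48695692 0.09130187 0.2298864 ] [ 1.79992321e+02 -2.26942294e-03  1.59129361e+02] [-0.58576365  0.12158289 -0.74669411]
[312. 191.]
[302. 180.]
[322. 202.]
[250. 250.]
[278. 290.]
[253. 290.]
[276. 249.]
[190. 149.]
[350. 149.]
[345. 288.]
[208. 288.]
tcp in bath -0.07126578018366143 0.04781094328704384
```

View pics/w2a.png

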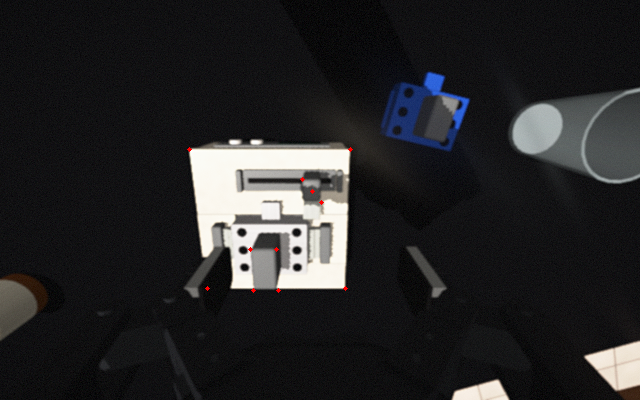

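The model dots match the image, and the lock grip at about (312,187) sits at the end stop (45 mm). The block's tab at (271,210) is now free of the tongue at (312,212). Next I'll go to the handle.

Call:
drive_tool --increments '[0,0,-0.01,-0.594,-0.398,0,1,0,0,0,-0.594,-0.398,0,1,0,0,0,-0.594,-0.398,0,1,0,0,0,-0.594,-0.398,0,1,0,0,0,0,0,0.8,1,0,0,0,0,0,0.8,1,0,0,0,0,0,0.8,1,0,0,0,0,0,0.8,1,0,0,0,0,0,0.6,1,0,0,0,0,0,0.35,1,0,0,0,0,0,0.15,1,0,0,0,0,0,0.15,1,0,0,0,0,0,0,1,0,0,0,0,0,0,1]'

```text
time_s: 7.87
tcp_pos: [0.5371, 0.0211, 0.0975]
tcp_rot: [180.0, 0.0, 159.2]
wrist_force: [-0.4, -0.7, -0.0]
finger_gap: 0.0858
```

Call:
drive_tool --increments '[0,0,0,0,0,0,-1,0,0,0,0,0,0,-1,0,0,0,0,0,0,-1,0,0,0,0,0,0,-1,0,0,0,0,0,0,-1,0,0,0,0,0,0,-1,0,0,0,0,0,0,-1,0,0,0,0,0,0,-1]' --force 100

```text
time_s: 8.53
tcp_pos: [0.5366, 0.0205, 0.0973]
tcp_rot: [-180.0, 0.0, 159.1]
wrist_force: [-2.2, -3.0, 5.8]
finger_gap: 0.0231
```

The handle is gripped with a gap of 23 mm for a 24 mm handle. Now I'll rock the +y side up about edge_b: a negative turn about tool x, with 0.69 mm of -y and 1.05 mm of lift for each 1.5° step.

Call:
drive_tool --increments '[-0.218,0,0,0,-0.023,-0.035,-1,-0.218,0,0,0,-0.023,-0.035,-1,-0.218,0,0,0,-0.023,-0.035,-1,0,0,0,0,0,0,-1,0,0,0,0,0,0,-1]' --force 120

```text
time_s: 8.95
tcp_pos: [0.5358, 0.0183, 0.1]
tcp_rot: [175.6, 0.0, 159.1]
wrist_force: [-0.3, -4.2, 1.1]
finger_gap: 0.0227
```

Call:
drive_tool --increments '[-0.218,0,0,0,-0.023,-0.035,-1,-0.218,0,0,0,-0.023,-0.035,-1,-0.218,0,0,0,-0.023,-0.035,-1,0,0,0,0,0,0,-1,0,0,0,0,0,0,-1]'

```text
time_s: 9.37
tcp_pos: [0.5351, 0.0168, 0.1032]
tcp_rot: [171.1, 0.0, 159.2]
wrist_force: [-3.3, -3.7, 5.9]
finger_gap: 0.0229
```

```bash
cat > rel.py <<'E'
from h import *
st=manip.observe()
Rt=R.from_euler('xyz',st['tcp_rot'],degrees=True); R0=R.from_euler('xyz',[180,0,159.15],degrees=True)
Bz=R.from_euler('z',-20.85,degrees=True)
rv=Bz.inv().apply((Rt*R0.inv()).as_rotvec())
t=Bz.inv().apply(st['tcp_pos']-[.5366,.0213,0])*1e3
Q=R.from_rotvec(rv)
print('t',st['time_s'],'rot deg bath',np.degrees(rv).round(2),'tcp bath mm',t.round(1),'F bath',Bz.inv().apply(st['wrist_force']).round(1),'M',Bz.inv().apply(st['ft_torque']).round(2),'gap',st['finger_gap'])
for k,y in(('a',40),('b',-40)): print('edge',k,(t+Q.apply([0,y,71-97.3])).round(1),'rise',(t+Q.apply([0,y,71-97.3])-[0,0,71])[2].round(1))
E
python3 rel.py
```

```text
t 9.3667 rot deg bath [ 8.94 -0.    0.  ] tcp bath mm [  0.2  -4.7 103.2] F bath [-1.8 -4.6  5.9] M [-0.58  0.42  0.01] gap 0.022891074329355426
edge a [ 0.2 38.9 83.4] rise 12.4
edge b [  0.2 -40.1  71. ] rise -0.0
```

The tool reads 8.9° with edge_a 12 mm up if the grip didn't slip. I'll check that the block really followed.

```bash
cat > chk.py <<'E'
import sys
from rel import *
o=[]
P=np.array([[x,y,z] for x in(-30,30) for y in(-40,40) for z in(96,)]+[[x,y,136] for x in(-22,22) for y in(-12,12)],float)
T=(t+Q.apply(P-[0,0,97.3])); 
for n,(x0,y0,w,h) in dict(scene=(305,155,70,60),side=(220,190,90,77)).items():
    im=manip.get_image(n)[:,:,::-1]; C=cam(n); f=5.7 if n=='scene' else 4.44
    c=cv2.resize(im[y0:y0+h,x0:x0+w],(400,342),interpolation=2); k=400/w
    d=c.copy()
    for pts,col in((T,(0,0,255)),(P,(0,200,0))):
        for q in proj(C,Bz.apply(pts/1e3)+[.5366,.0213,0]): cv2.circle(d,tuple(np.int32((q-[x0,y0]+.5)*k)),2,col,-1)
    o.append(np.vstack([c,d])[:,:])
o=np.hstack(o); cv2.imwrite(sys.argv[1],cv2.resize(o,(700,600)))
E
python3 chk.py pics/t1.png
```

```text
t 9.3667 rot deg bath [ 8.94 -0.    0.  ] tcp bath mm [  0.2  -4.7 103.2] F bath [-1.8 -4.6  5.9] M [-0.58  0.42  0.01] gap 0.022891074329355426
edge a [ 0.2 38.9 83.4] rise 12.4
edge b [  0.2 -40.1  71. ] rise -0.0
```

View pics/t1.png

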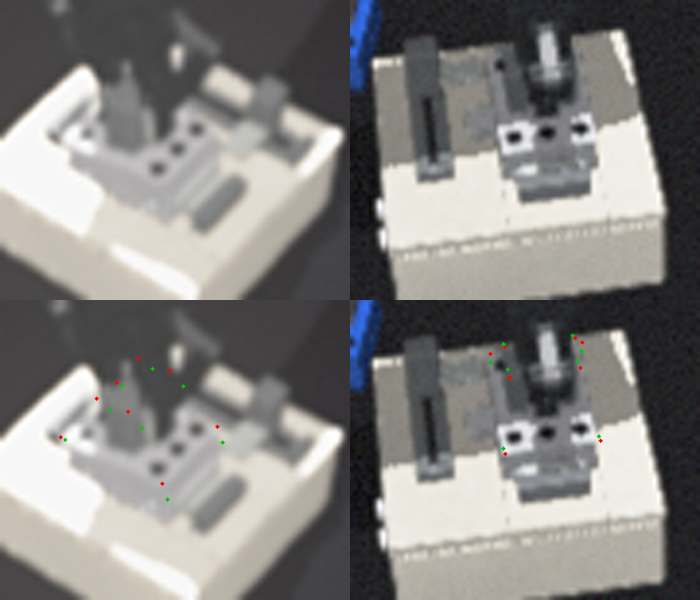

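In the scene view the block is clearly tipped, with its +y side up and out from under clip a, and its -y side still at clip b. The wrist camera is fixed to the tool, so it gives a precise slip check.

```bash
cat > wchk.py <<'E'
import sys
from rel import *
im=manip.get_image('wrist')[:,:,::-1].copy(); C=cam('wrist',st)
B=[[x,y,96-97.3] for x in(-30,30) for y in(-40,40)]+[[-49,-10,-8],[-49,10,-8]]
e=t+Q.apply(np.array(B,float))
d=im.copy()
for q in proj(C,Bz.apply(e/1e3)+[.5366,.0213,0]): print(q.round()); cv2.circle(d,tuple(np.int32(q*8)),8,(0,0,255),-1,16,3)
o=np.hstack([im[100:340,180:460],d[100:340,180:460]])
cv2.imwrite(sys.argv[1],cv2.resize(o,None,fx=1.42,fy=1.42,interpolation=2))
E
python3 wchk.py pics/w3.png
```

```text
t 9.4667 rot deg bath [8.91 0.   0.04] tcp bath mm [  0.2  -4.7 103.2] F bath [-1.6 -5.6  7.2] M [-0.64  0.43  0.03] gap 0.022831704558651494
edge a [ 0.2 38.9 83.4] rise 12.4
edge b [  0.3 -40.1  71. ] rise 0.0
[240. 197.]
[391. 197.]
[248. 294.]
[383. 294.]
[297. 159.]
[335. 159.]
```

View pics/w3.png

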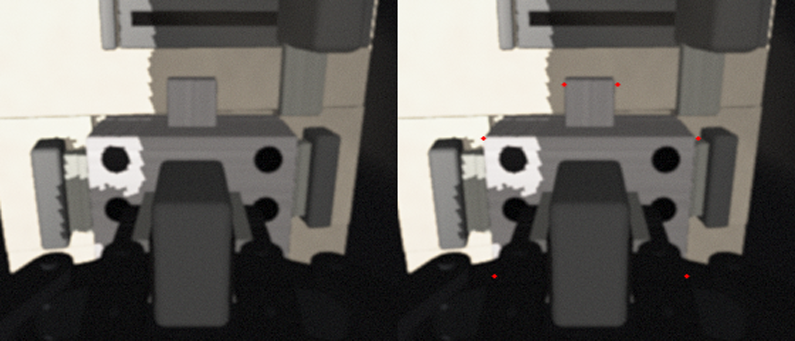

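The block edges and tab match the tool-fixed model to within about 1 px, so there is no slip. The tilt is +8.9°, with edge_a up 12.4 mm (past its clip) and edge_b at 0 mm (still held). Now I'll rock the other way about edge_a, letting it settle about 2 mm on the way.

Call:
drive_tool --increments '[0.291,0,0,0,0.0306,-0.04,-1,0.291,0,0,0,0.0306,-0.04,-1,0.291,0,0,0,0.0306,-0.04,-1,0.291,0,0,0,0.0306,-0.04,-1,0.291,0,0,0,0.0306,-0.04,-1,0,0,0,0,0,0,-1]'

```text
time_s: 10.02
tcp_pos: [0.5369, 0.0211, 0.1097]
tcp_rot: [-178.7, 0.0, 159.3]
wrist_force: [-2.7, -2.4, 9.0]
finger_gap: 0.0223
```

```bash
python3 rel.py
```

```text
t 10.0167 rot deg bath [-1.33 -0.05  0.18] tcp bath mm [ 3.000e-01 -1.000e-01  1.097e+02] F bath [-1.6 -3.2  9. ] M [-0.98  0.41 -0.06] gap 0.022328725807927257
edge a [ 0.2 39.3 82.4] rise 11.4
edge b [  0.5 -40.7  84.3] rise 13.3
```

Call:
drive_tool --increments '[0.291,0,0,0,0.0306,-0.04,-1,0.291,0,0,0,0.0306,-0.04,-1,0.291,0,0,0,0.0306,-0.04,-1,0.291,0,0,0,0.0306,-0.04,-1,0.291,0,0,0,0.0306,-0.04,-1,0,0,0,0,0,0,-1,0,0,0,0,0,0,-1]'

```text
time_s: 10.6
tcp_pos: [0.5374, 0.0242, 0.1141]
tcp_rot: [-168.6, -0.0, 159.2]
wrist_force: [-2.3, -6.6, -2.8]
finger_gap: 0.0227
```

```bash
python3 wchk.py pics/w4.png
```

```text
t 10.6 rot deg bath [-11.37   0.04   0.05] tcp bath mm [ -0.2   3.  114.1] F bath [ 0.2 -7.  -2.8] M [-1.3  -0.28  0.01] gap 0.022694877367085226
edge a [-0.3 37.  80.5] rise 9.5
edge b [ -0.2 -41.4  96.3] rise 25.3
[240. 197.]
[391. 197.]
[247. 294.]
[383. 294.]
[297. 159.]
[334. 159.]
```

View pics/w4.png

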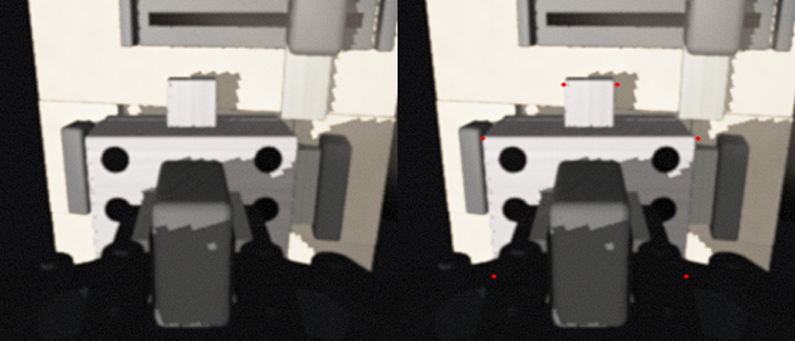

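The block still moves with the tool. The tilt is now -11.4°, with edge_b up 25 mm and out of its clip, and edge_a at 9.5 mm and still clear. The vertical force is just about the block's weight. Now I'll lift and level.

Call:
drive_tool --increments '[0,0,0,0,-0.02,-0.1,-1,0,0,0,0,-0.02,-0.1,-1,0,0,0,0,-0.02,-0.1,-1,0,0,0,0,-0.02,-0.1,-1,-0.276,0,0,0,-0.017,-0.035,-1,-0.276,0,0,0,-0.017,-0.035,-1,-0.276,0,0,0,-0.017,-0.035,-1,-0.276,0,0,0,-0.017,-0.035,-1,-0.276,0,0,0,-0.017,-0.035,-1,-0.276,0,0,0,-0.017,-0.035,-1,0,0,0,0,0,0,-1,0,0,0,0,0,0,-1,0,0,0,0,0,0,-1,0,0,0,0,0,0,-1]'

```text
time_s: 11.82
tcp_pos: [0.5374, 0.0235, 0.1336]
tcp_rot: [179.7, -0.0, 159.2]
wrist_force: [-0.6, 0.1, -4.5]
finger_gap: 0.0229
```

```bash
python3 chk.py pics/t2.png
```

```text
t 11.8167 rot deg bath [0.35 0.01 0.07] tcp bath mm [-1.000e-01  2.400e+00  1.336e+02] F bath [-0.6 -0.1 -4.5] M [-0.02 -0.05 -0.06] gap 0.022937751863791284
edge a [-1.000e-01  4.250e+01  1.075e+02] rise 36.5
edge b [ -0.  -37.5 107. ] rise 36.0
```

View pics/t2.png

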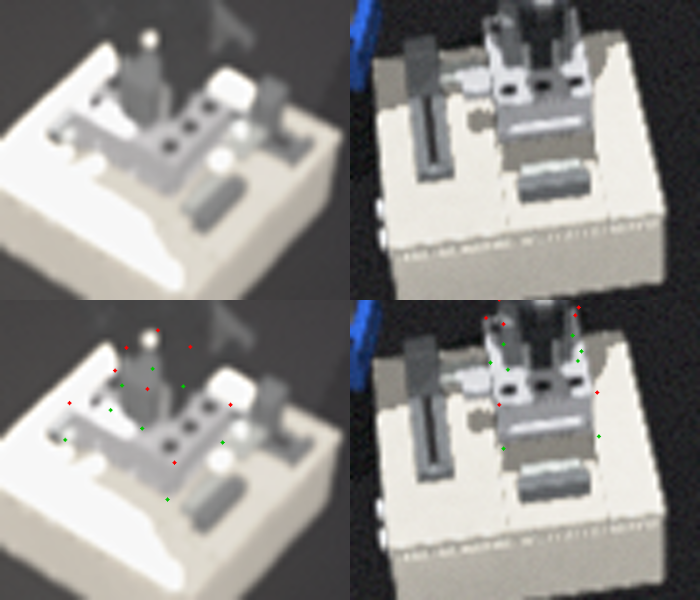

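The block hangs level above the well, free of both clips, with a force of 4.5 N (its weight) and a moment of about 0. I'll trim the remaining 2 mm and 0.35°, then settle.

Call:
drive_tool --increments '[0.05,0,0,0,-0.08,0,-1,0,0,0,0,0,0,-1,0,0,0,0,0,0,-1,0,0,0,0,0,0,-1]'

```text
time_s: 12.25
tcp_pos: [0.5366, 0.021, 0.1336]
tcp_rot: [180.0, -0.0, 159.2]
wrist_force: [0.0, -0.1, -5.4]
finger_gap: 0.0229
```

```bash
python3 rel.py; python3 wchk.py pics/w5.png >/dev/null
```

```text
t 12.25 rot deg bath [0.02 0.   0.04] tcp bath mm [ 1.000e-01 -3.000e-01  1.336e+02] F bath [ 0.1 -0.  -5.4] M [0.02 0.04 0.01] gap 0.02289110699845369
edge a [1.000e-01 3.970e+01 1.074e+02] rise 36.4
edge b [ 1.000e-01 -4.030e+01  1.073e+02] rise 36.3
```

View pics/w5.png

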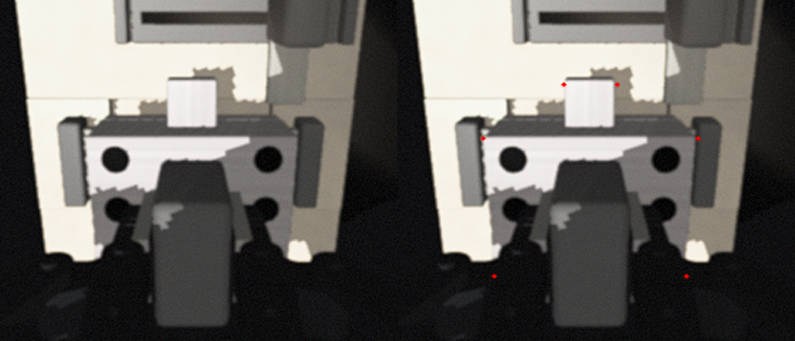

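The wrist view shows the block level and centred over the well, unslipped in the gripper, with the lock still at its far stop. I'm handing in.

```bash
python3 -c "
from bench import manip
print(manip.job_done())"
```

```text
the job is handed in; nothing more can be done
None
```

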